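# Slide the small shoe box through the gate into its parking bay

### The arm

A 6-joint arm with a two-finger parallel gripper is mounted at the origin on the work surface. World frame = base frame: x ahead of the robot, y to its left, z up, the work surface at z = 0. Lengths are in m, angles in rad, forces in N, time in s.
With the tool pointing down it reaches from about 0.35 to 0.975 m from the base axis. Payload 4.9 kg.
Tool frame: the origin (TCP) lies on the centre line of the jaws, within the pads' length; the fingertips stand 8 mm ahead of it and the grasp point (between the pads) lies 11 mm behind it; x points along the fingers, y is the direction in which the jaws open and shut, and the axes are right-handed (so a half turn about x gives the same grasp; the last joint's range is limited). The gripper opens to 85 mm and grips with 20 to 120 N. Pads are 22 mm wide; open, the fingers measure 114 mm over their backs; the gripper's body (76 mm by 85 mm) begins 54 mm behind the grasp point. The pads swing forward as they close: fully open they stand 13 mm farther back than shut.
Start: joints at [-1.417, 0.053, 1.613, -0, 1.476, -0.119], TCP at [0.168, -0.602, 0.239] pointing down, gripper open.
Joint ranges: [-3.01, 3.01], [-1.01, 2.22], [0.06, 2.58], [-1.02, 4.17], [0.09, 2.62], [-3.14, 3.14]. Speed limits (rad/s): [2.57, 2.57, 3.14, 3.14, 3.14, 3.14].

### API

Orientations are given as [roll, pitch, yaw] about the fixed x, y, z axes, in that order (R = Rz(yaw) Ry(pitch) Rx(roll)).
In Python, from workcell import env, snapshot gives the robot as it stands.
- The arm moves only by the shell command python3 -m jog 'ROWS' [FORCE]. ROWS is JSON, a list of rows, each a list of 7 numbers: the finger opening in mm, from 0 to 85.4, then the shift along the tool's x, y, z in mm, then the turn, a rotation vector about the tool's x, y, z in degrees. In form: [[jaw, dx, dy, dz, rx, ry, rz], ...]. A call has 1 to 12 rows; each row is the pose to reach, as a shift and turn from the pose commanded when the call began, along the tool's axes at that moment; what a row does not reach only later rows make up. A row lasts 1/12 s, in which the tool goes at most 41.7 mm and 7.16 degrees, less where a joint would pass 70% of its speed; a pose out of reach is approached as far as the arm can. A call with a gripper value outside its range is refused whole. The fingers move at their own pace and stop on an object; FORCE is the grip in N (left out, the last holds). Time passes only in rows, so rows that repeat a pose let the fingers close. It gives the time, the measured TCP pose, the force and the opening at its end, in the units of the state.
- env.sense(): the state, without advancing time (a new reading comes with each control period).
- snapshot(name): name is "side" or "top" or "wrist"; returns a dict with "pixels" (420x560x3 uint8, red, green, blue), "z_map" (420x560 float32, m along the optical axis (not along the pixel's ray), 0 where there is no reading), "fovy" (degrees; the focal length in pixels is half the picture's height over the tangent of half this angle, whatever the lens; pixels are square), "cx", "cy" (the principal point, pixels), "rvec" (rotation vector, rad) and "tvec" (3), from world to camera coordinates, as OpenCV has them; the wrist camera has in their place "tool_from_camera" (4x4, takes a point from camera to tool coordinates, whose origin is the TCP and whose axes are the tool frame's). Camera axes: x right, y down, z forward; pixel columns grow to the right and rows downward; lengths in m; the calibration is good to about 2 mm. A picture is of the moment at which its call begins: read the wrist's pose just before it.
- env.close_job(): hands the job in, once; it reports no verdict.
The state is a dict: "time_s": time; "joints": joint angles; "qd": joint speeds; "effort": joint torques, N m; "position": TCP position; "tool_rot": TCP orientation; "wrist_force": force on the tool from outside, world axes, zero at the start; "wrist_torque": the same for the moment, N m; "width": finger opening in m.
Only numpy, scipy, OpenCV 4.12 (cv2) and the standard library are available. Lean on these libraries where they do the work, as an engineer would, in place of code of your own. Each camera call takes 0.05 s, during which the arm holds its last target.

### The job

On the stockroom bench, push the small shoe box through the narrow gap between the two short white posts and on into the bay behind them, until its leading end lies flush against the back stop. Slide it along the bench with the fingers only: do not pick it up or tip it, and leave the big shoe box, the polish tin, the tape roll and the brush where they are.

Things in the scene. Friction and masses are not known exactly. Their poses are not given: they have to be found in the camera images.
- shoebox: small closed shoe box, cream card, navy lid, loose: plain cuboid 92 mm wide (own x), 140 long (own y), 60 high, about 0.22 kg (varies). Origin at the centre of its underside. Starts right of the gate (lower world y), long side roughly towards the gap (own +y end leading), but turned up to 0.5 rad and off to either side. Ordinary friction; stays where left.
- gate: fixed white steel gate and bay, in a new place and yaw each time. Origin on the bench midway between the posts; own +y (roughly world +y) is the way through the gap, own x runs post to post. Gap 100 mm wide (own x -50 to 50), 35 mm deep (own y -17.5 to 17.5). Beyond it the floor is bare bench. Box flush on the stop: its origin at own x about 0, y +120 mm, rear end at y +50 mm.
- post_far (a point): top centre of the gate's far post (own x of the gate +67.5 mm): 35 x 35 mm, 55 mm high, slightly rounded edges; a 4 mm thick foot reaches 60 mm outwards from the post's axis
- post_near (a point): top centre of the gate's near post, nearer the robot (own x of the gate -67.5 mm): same shape and foot
- stop (a point): middle of the top edge of the back stop's face that the box comes to rest against, 190 mm beyond the gate's origin along its own +y: an upright white bar 169 mm wide, 45 mm high, 12 mm thick. A 4 mm thick tie strip runs to each post outside the box's path (gate's own x 70 to 85 mm either side)
- bigbox: bystander: big closed shoe box of the same look, 180 x 300 x 110 mm high, origin at the centre of its underside; lies at the left end of the bench beyond the back stop, with its 300 mm side (own y) roughly along world x
- polish: bystander: round shoe-polish tin, 79 mm across, 28 mm high, origin at the centre of its underside; on the far side of the bench
- tape: bystander: roll of packing tape lying flat, 100 mm across, 48 mm high, origin at the centre of its underside; on the far side of the bench
- brush: bystander: wooden shoe brush lying bristles down, 48 x 150 mm (own y) and 40 mm high, origin at the centre of its underside; on the robot's side of the bay
There are look-alikes about, which are no part of the job. What is shaped like the shoebox but red or turquoise is not meant.

How it is judged:
On the way:
1. the small shoe box is in the gap, lying between the two posts (y of shoebox in the frame of gate between -0.035 and 0.035 m and x of shoebox in the frame of gate between -0.012 and 0.012 m and height (world z) of shoebox below 0.008 m), for 0.05 s.
At the end, for the whole second after the job is handed in: The small shoe box lies flat and at rest on the bench in the bay, its leading end within 8 mm of the back stop, within 25 mm of the bay's centre line and within 0.1 rad of square to it (y of shoebox in the frame of gate between 0.112 and 0.124 m and x of shoebox in the frame of gate between -0.025 and 0.025 m and angle between the y axis of shoebox and the y axis of gate, either way round below 0.1 rad and height (world z) of shoebox below 0.006 m and angle between shoebox's own z axis and vertical below 0.05 rad and linear speed of shoebox below 0.02 m/s); the robot touches nothing.
It fails at once if the small shoe box is lifted off the bench (its origin over 15 mm up) (height (world z) of shoebox above 0.015 m).
It fails at once if the small shoe box is tipped by more than 0.2 rad (angle between shoebox's own z axis and vertical above 0.2 rad).
It fails at once if the big shoe box, polish tin, tape roll or brush is moved by more than 20 mm (distance of any of bigbox, polish, tape, brush from where it was at the start of the episode above 0.02 m).
It also fails if it takes over 72 s, if anything falls off the work surface, if the arm or the gripper's body presses on something with over 40 N, if the wrist force passes 120 N, or if a joint passes its speed limit or range.

## Working session

There is one attempt and no reset: what is moved stays moved. The work goes in short steps, Python scripts to look and compute and a shell command to move; the robot and the scene stay as the last step left them, time stands still between calls to the robot, and variables do not carry over. Pictures are saved under pics/ and viewed, and the job is handed in when it is done.

```bash
ls; mkdir -p pics; python3 - <<'E'
from workcell import env, snapshot
import cv2
s=env.sense(); print({k:(v if not hasattr(v,'round') else v.round(3)) for k,v in s.items()})
for n in ("top","side"):
    d=snapshot(n); cv2.imwrite(f"pics/{n}0.png",d["pixels"][...,::-1]); print(n,d["fovy"],d["cx"],d["cy"],d["rvec"],d["tvec"])
E
```

```text
pics
{'time_s': 0.0, 'joints': array([-1.417,  0.053,  1.614, -0.   ,  1.476, -0.119]), 'qd': array([ 0.001, -0.   ,  0.   ,  0.001, -0.001,  0.001]), 'effort': array([-1.0000e-03, -3.9369e+01, -3.7018e+01, -0.0000e+00,  7.0000e-03,
        0.0000e+00]), 'position': array([ 0.168, -0.601,  0.238]), 'tool_rot': array([-1.687,  1.569,  1.727]), 'wrist_force': array([-0.69 ,  0.003,  0.264]), 'wrist_torque': array([ 0.032,  0.024, -0.013]), 'width': 0.08507225199174373}
top 55.22323811383334 279.5763530041287 212.945979564108 [ 2.12885747 -2.18164175  0.13340362] [0.00386513 0.58697457 1.12055431]
side 55.72060878123325 277.02442282972095 213.1685482934761 [ 0.66218122 -2.60868413  1.22017799] [0.49314474 0.21892069 1.02434081]
```

View pics/top0.png

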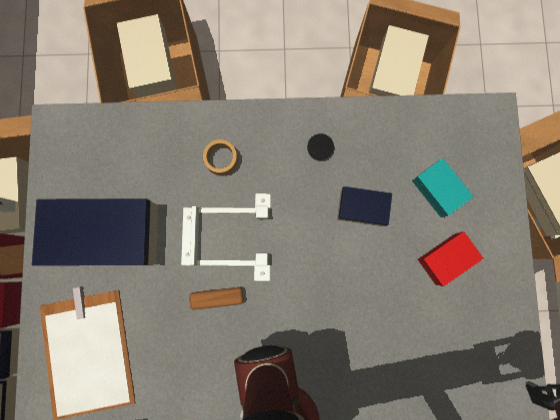

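View pics/side0.png

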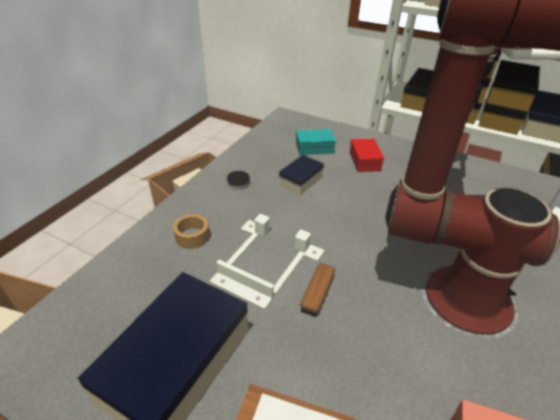

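The top view shows the navy box at about (365,205), the gate posts at (263,207) and (262,267), and the stop at x≈190. The red and turquoise boxes are look-alikes. Next I'll measure these.

```bash
cat > h.py <<'E'
from workcell import env, snapshot
import cv2, numpy as np
def cam(d):
    f=d["pixels"].shape[0]/2/np.tan(np.radians(d["fovy"])/2)
    K=np.array([[f,0,d["cx"]],[0,f,d["cy"]],[0,0,1]]); R=cv2.Rodrigues(np.array(d["rvec"]))[0]
    return K,R,np.array(d["tvec"]).reshape(3)
def ray(d,uv,z):
    K,R,t=cam(d); uv=np.atleast_2d(uv).astype(float)
    v=(np.linalg.inv(K)@np.c_[uv,np.ones(len(uv))].T).T@R; c=-R.T@t
    return c+v*((z-c[2])/v[:,2])[:,None]
def cloud(d):
    K,R,t=cam(d); Z=d["z_map"]; v,u=np.indices(Z.shape)
    P=np.stack([(u-K[0,2])/K[0,0]*Z,(v-K[1,2])/K[1,1]*Z,Z],-1)
    return (P-t)@R
def box(d,roi=None):
    p=d["pixels"].astype(int); m=(p.max(-1)<75)&(p[...,2]>p[...,0]+10)
    if roi: 
        k=np.zeros_like(m); k[roi[1]:roi[3],roi[0]:roi[2]]=1; m&=k
    cs,_=cv2.findContours(m.astype(np.uint8),cv2.RETR_EXTERNAL,cv2.CHAIN_APPROX_NONE)
    c=max(cs,key=cv2.contourArea)
    w=ray(d,c.reshape(-1,2),0.06)
    r=cv2.minAreaRect((w[:,:2]*1000).astype(np.float32)); b=cv2.boxPoints(r)
    e=[b[1]-b[0],b[2]-b[1]]; L=max(e,key=np.linalg.norm); 
    if L[1]<0: L=-L
    return np.array(r[0]),sorted(r[1]),np.arctan2(-L[0],L[1]),b
def gate(d):
    pass
E
python3 - <<'E'
from h import *
d=snapshot("top"); C=cloud(d); np.save("top0.npy",C)
print(box(d,(310,150,420,250)))
p=d["pixels"].astype(int); w=((p.min(-1)>150)&(p.max(-1)-p.min(-1)<40)); 
k=np.zeros_like(w); k[180:290,170:290]=1; w&=k
for zlo,zhi,z in((.049,.062,.055),(.039,.0485,.045)):
    m=(w&(C[...,2]>zlo)&(C[...,2]<zhi)).astype(np.uint8)
    n,l,s,c=cv2.connectedComponentsWithStats(m)
    for i in range(1,n):
        if s[i,4]>20:
            cs,_=cv2.findContours((l==i).astype(np.uint8),0,1); q=ray(d,cs[0].reshape(-1,2),z)
            r=cv2.minAreaRect((q[:,:2]*1000).astype(np.float32))
            print(z,s[i],c[i],ray(d,c[i],z),np.round(r[1],1),r[2],C[l==i].mean(0),cv2.boxPoints(r).round(1).tolist())
print(C[195:215,350:380,2].mean(), C[230,320],C[150,250])
im=cv2.resize(d["pixels"][150:300,160:420][...,::-1],None,fx=3,fy=3,interpolation=cv2.INTER_CUBIC); cv2.imwrite("pics/crop.png",im)
E
```

```text
(array([ 599.53240967, -253.76205444]), [90.78677368164062, 138.8760223388672], np.float32(-0.16966194), array([[ 543.0662 , -314.53845],
       [ 632.5495 , -329.86768],
       [ 655.9986 , -192.98566],
       [ 566.5153 , -177.65643]], dtype=float32))
0.055 [256 205  12  13 144] [261.51388889 211.03472222] [[0.59134978 0.04062723 0.055     ]] [31.3 34.5] 88.83535766601562 [0.59153856 0.04068961 0.05364635] [[573.9000244140625, 25.399999618530273], [608.4000244140625, 24.700000762939453], [609.0, 56.0], [574.5999755859375, 56.70000076293945]]
0.055 [255 253  12  12 135] [260.77037037 258.54814815] [[0.45733753 0.04520292 0.055     ]] [30.8 30.6] 88.61042022705078 [0.45736264 0.04526354 0.0537917 ] [[441.8999938964844, 30.899999618530273], [472.3999938964844, 30.100000381469727], [473.20001220703125, 61.0], [442.6000061035156, 61.70000076293945]]
0.045 [190 206   6  59 228] [192.50438596 235.06140351] [[0.52859372 0.23869967 0.045     ]] [ 11.2 165.3] 88.2254409790039 [0.52895562 0.23895502 0.04379581] [[446.70001220703125, 235.6999969482422], [611.9000244140625, 230.5], [612.2999877929688, 241.6999969482422], [447.1000061035156, 246.8000030517578]]
0.06254620648111256 [ 0.53793896 -0.12903579 -0.00214389] [ 0.78804722  0.07504052 -0.00561988]
```

View pics/crop.png

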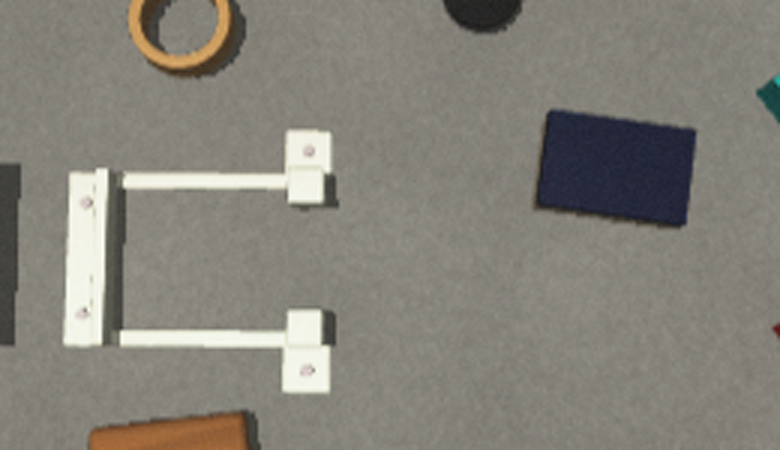

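```bash
cat >> h.py <<'E'
from scipy.spatial.transform import Rotation as Ro
GO=np.array([.5243,.0429]); GY=-0.030
def tool():
    s=env.sense(); return np.array(s["position"]),Ro.from_euler("xyz",s["tool_rot"]).as_matrix(),s
def goto(xyz,jawyaw):
    """shift (tool axes mm) and turn (deg) to reach xyz, tool down, jaw axis at jawyaw mod pi; no motion"""
    p,R,s=tool(); best=None
    for k in (0,np.pi):
        a=jawyaw+k; y=np.array([np.cos(a),np.sin(a),0]); x=np.array([0,0,-1.]); T=np.c_[x,y,np.cross(x,y)]
        rv=np.degrees(Ro.from_matrix(R.T@T).as_rotvec())
        if best is None or np.linalg.norm(rv)<np.linalg.norm(best): best=rv
    print("t",s["time_s"],"p",p.round(4),"w",s["width"],"F",np.round(s["wrist_force"],1),"j6",s["joints"].round(2))
    print("shift",(R.T@(np.array(xyz)-p)*1000).round(1),"turn",best.round(2))
def g2w(x,y):
    c,s_=np.cos(GY),np.sin(GY); return GO+np.array([c*x-s_*y,s_*x+c*y])
def w2g(P):
    c,s_=np.cos(GY),np.sin(GY); d=np.asarray(P)-GO; return np.array([c*d[0]+s_*d[1],-s_*d[0]+c*d[1]])
E
python3 - <<'E'
from h import *
p,R,s=tool(); print(R.round(3))
d=snapshot("top")
for n,uv,z in(("tin",(320,147),.028),("turq",(443,187),.06),("tape",(220,156),.048),("brush",(217,298),.04)): print(n,ray(d,uv,z))
u=np.array([np.cos(-.17),np.sin(-.17)]); B=np.array([.5995,-.2538]); v=np.array([-u[1],u[0]])
print(w2g(B))
for h in (0.15,0.02): goto([*(B+u*(.046+.035)),h],-.17+np.pi/2)
E
```

```text
[[-0.     0.269 -0.963]
 [ 0.002 -0.963 -0.269]
 [-1.    -0.002 -0.   ]]
tin [[ 0.78215869 -0.13514676  0.028     ]]
turq [[ 0.6468475  -0.47698422  0.06      ]]
tape [[0.75671376 0.15869557 0.048     ]]
brush [[0.35069689 0.17060102 0.04      ]]
[ 0.08406583 -0.29431083]
t 0.2 p [ 0.1683 -0.6015  0.2385] w 0.08521551408173106 F [-0.3 -0.  -0.4] j6 [-1.42  0.05  1.61 -0.    1.48 -0.12]
shift [  88.8 -183.9 -582.1] turn [2.537e+01 1.000e-02 7.000e-02]
t 0.2 p [ 0.1683 -0.6015  0.2385] w 0.08521551408173106 F [-0.3 -0.  -0.4] j6 [-1.42  0.05  1.61 -0.    1.48 -0.12]
shift [ 218.8 -183.7 -582.1] turn [2.537e+01 1.000e-02 7.000e-02]
```

```bash
python3 -m jog '[[60,20,-45,-140,6,0,0],[60,40,-90,-290,12,0,0],[60,60,-140,-440,18,0,0],[60,89,-184,-582,25.4,0,0],[60,89,-184,-582,25.4,0,0],[60,89,-184,-582,25.4,0,0],[60,89,-184,-582,25.4,0,0],[60,89,-184,-582,25.4,0,0],[60,89,-184,-582,25.4,0,0],[60,89,-184,-582,25.4,0,0],[60,89,-184,-582,25.4,0,0],[60,89,-184,-582,25.4,0,0]]' 
python3 -m jog '[[60,0,0,0,0,0,0],[60,0,0,0,0,0,0]]'
python3 - <<'E'
from h import *
u=np.array([np.cos(-.17),np.sin(-.17)]); B=np.array([.5995,-.2538])
goto([*(B+u*(.046+.035)),.02],-.17+np.pi/2)
E
```

```text
time_s: 1.2
position: [0.5822, -0.3307, 0.1673]
tool_rot: [-0.032, 1.571, 2.94]
wrist_force: [0.8, -0.4, -0.6]
width: 0.0601
time_s: 1.37
position: [0.5819, -0.3304, 0.1666]
tool_rot: [-0.322, 1.569, 2.653]
wrist_force: [-0.8, 0.6, -0.2]
width: 0.0598
t 1.3667 p [ 0.5819 -0.3304  0.1666] w 0.05982295446130638 F [-0.8  0.6 -0.2] j6 [-0.63  0.21  1.57 -0.    1.37  1.11]
shift [146.5 -78.1 -85.9] turn [0.18 0.11 0.04]
```

```bash
python3 -m jog '[[60,0,-26,-29,0,0,0],[60,0,-52,-57,0,0,0],[60,0,-78,-86,0,0,0],[60,0,-78,-86,0,0,0],[60,30,-78,-86,0,0,0],[60,60,-78,-86,0,0,0],[60,90,-78,-86,0,0,0],[60,120,-78,-86,0,0,0],[60,145,-78,-86,0,0,0],[60,145,-78,-86,0,0,0],[60,145,-78,-86,0,0,0]]' 
python3 - <<'E'
from h import *
u=np.array([np.cos(-.17),np.sin(-.17)]); B=np.array([.5995,-.2538])
goto([*(B+u*(.046+.011)),.02],-.17+np.pi/2)
d=snapshot("wrist"); cv2.imwrite("pics/w1.png",d["pixels"][...,::-1])
d=snapshot("side"); cv2.imwrite("pics/s1.png",d["pixels"][100:300,150:450][...,::-1])
E
```

```text
time_s: 2.28
position: [0.6767, -0.2705, 0.0211]
tool_rot: [-0.233, 1.567, 2.736]
wrist_force: [-1.0, -0.0, -1.1]
width: 0.0602
t 2.2833 p [ 0.6767 -0.2705  0.0211] w 0.06016362711750504 F [-1.  -0.  -1.1] j6 [-0.48  0.49  1.48 -0.    1.18  1.26]
shift [ 1.2 -3.4 21.9] turn [-0.11  0.23  0.05]
```

View pics/w1.png

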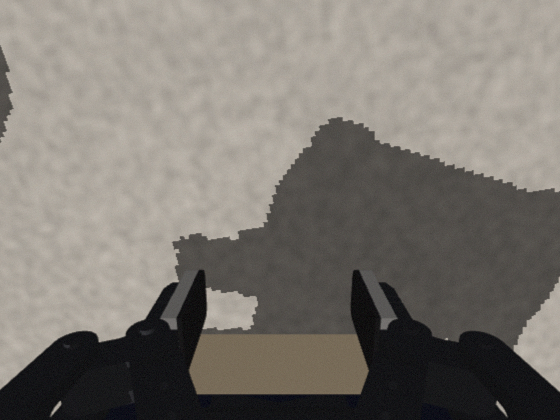

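View pics/s1.png

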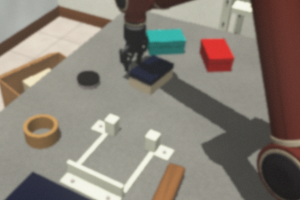

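```bash
python3 -m jog '[[60,1,-3,5,0,0,0],[60,1,-3,10,0,0,0],[60,1,-3,14,0,0,0],[60,1,-3,18,0,0,0],[60,1,-3,22,0,0,0],[60,1,-3,25,0,0,0],[60,1,-3,27,0,0,0],[60,1,-3,27,0,0,0]]' 
python3 - <<'E'
from h import *
goto([*g2w(.057,-.294),.02],GY+np.pi/2)
d=snapshot("top"); cv2.imwrite("pics/t2.png",d["pixels"][130:330,240:520][...,::-1])
E
```

```text
time_s: 3.05
position: [0.6524, -0.2624, 0.022]
tool_rot: [2.059, 1.571, -1.253]
wrist_force: [0.5, -0.7, -0.5]
width: 0.0599
t 3.05 p [ 0.6524 -0.2624  0.022 ] w 0.05993161613640097 F [ 0.5 -0.7 -0.5] j6 [-0.49  0.43  1.55 -0.    1.16  1.25]
shift [ 2.   4.  80.4] turn [-8.06 -0.   -0.  ]
```

View pics/t2.png

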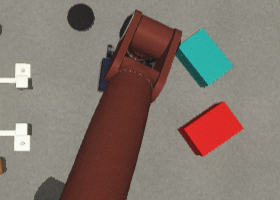

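```bash
python3 -m jog '[[60,1,0,5,-0.4,0,0],[60,2,0,11,-1,0,0],[60,2,1,18,-1.8,0,0],[60,2,1,26,-2.6,0,0],[60,2,1,34,-3.4,0,0],[60,2,2,42,-4.2,0,0],[60,2,2,50,-5,0,0],[60,2,3,58,-6,0,0],[60,2,3,65,-6.8,0,0],[60,2,4,71,-7.5,0,0],[60,2,4,76,-8,0,0],[60,2,4,78,-8,0,0]]' 
python3 -m jog '[[60,0,0,1,0,0,0],[60,0,0,2,0,0,0],[60,0,0,2,0,0,0]]'
python3 - <<'E'
from h import *
goto([*g2w(.057,-.294),.02],GY+np.pi/2)
print(w2g(tool()[0][:2]))
d=snapshot("top"); cv2.imwrite("pics/t3.png",d["pixels"][130:330,240:520][...,::-1])
d=snapshot("wrist"); cv2.imwrite("pics/w3.png",d["pixels"][...,::-1])
E
```

```text
time_s: 4.1
position: [0.5746, -0.2534, 0.0205]
tool_rot: [2.479, 1.57, -0.692]
wrist_force: [1.9, -0.1, 5.1]
width: 0.06
time_s: 4.35
position: [0.573, -0.2533, 0.0205]
tool_rot: [2.484, 1.57, -0.688]
wrist_force: [2.3, 0.0, 6.4]
width: 0.06
t 4.35 p [ 0.573  -0.2533  0.0205] w 0.060034238664170236 F [2.3 0.  6.4] j6 [-0.53  0.28  1.75 -0.    1.11  1.07]
shift [ 0.5 -0.6  0.6] turn [-0.01 -0.04 -0.03]
[ 0.05755836 -0.29464633]
```

View pics/t3.png

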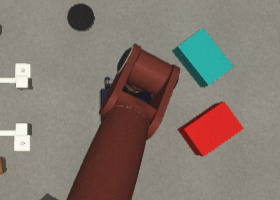

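View pics/w3.png

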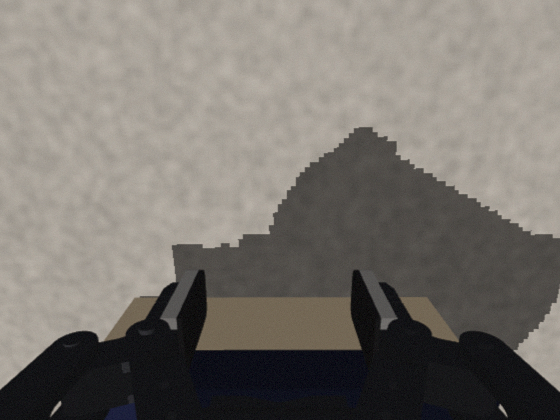

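```bash
python3 -m jog '[[60,0,0,-15,0,0,0],[60,0,0,-30,0,0,0],[60,-30,0,-30,0,0,0],[60,-65,0,-30,0,0,0],[60,-100,0,-30,0,0,0],[60,-140,0,-30,0,0,0],[60,-170,0,-30,0,0,0],[60,-180,0,-30,0,0,0],[60,-180,0,-30,0,0,0]]' 
python3 - <<'E'
from h import *
goto([*g2w(0,-.42),.20],GY)
E
```

```text
time_s: 5.2
position: [0.6035, -0.2547, 0.2027]
tool_rot: [2.529, 1.567, -0.643]
wrist_force: [0.4, -0.4, -0.8]
width: 0.0603
t 5.2 p [ 0.6035 -0.2547  0.2027] w 0.060330816156039004 F [ 0.4 -0.4 -0.8] j6 [-0.51  0.14  1.58 -0.    1.42  1.09]
shift [  2.7 125.   88. ] turn [ 8.997e+01 -2.400e-01  4.000e-02]
```

```bash
python3 -m jog '[[50,0,12,8,-7,0,0],[50,0,24,16,-14,0,0],[50,0,36,24,-21,0,0],[50,0,48,32,-28,0,0],[50,0,60,40,-35,0,0],[50,0,72,48,-42,0,0],[50,0,84,56,-49,0,0],[50,0,96,64,-56,0,0],[50,0,105,70,-63,0,0],[50,0,115,80,-70,0,0],[50,0,125,88,-77,0,0],[50,0,125,88,-83,0,0]]' 
python3 - <<'E'
from h import *
goto([*g2w(0,-.42),.20],GY)
d=snapshot("top"); cv2.imwrite("pics/t4.png",d["pixels"][...,::-1])
E
```

```text
time_s: 6.2
position: [0.5079, -0.3763, 0.1949]
tool_rot: [-2.006, 1.563, 2.557]
wrist_force: [-1.0, -0.1, 0.1]
width: 0.0499
t 6.2 p [ 0.5079 -0.3763  0.1949] w 0.049861851591224964 F [-1.  -0.1  0.1] j6 [-0.75  0.1   1.63 -0.    1.41 -0.61]
shift [-5.1  3.8 -0. ] turn [-6.82 -0.22  0.41]
```

View pics/t4.png

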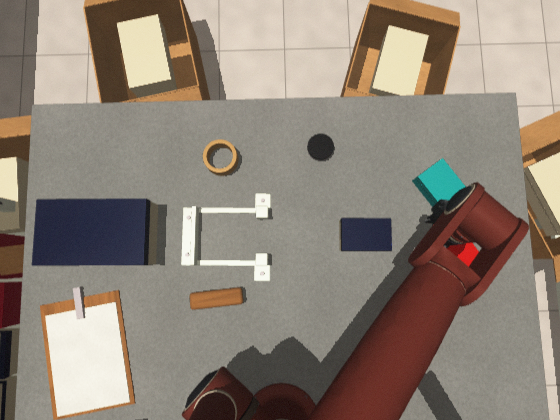

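The box at (366,234) is fully visible and roughly aligned with the gap. I'll measure it again.

```bash
python3 - <<'E'
from h import *
d=snapshot("top"); B,sz,a,b=box(d,(320,200,415,265)); print(B,sz,a,a-GY,w2g(B/1000)*1000); print(b)
d=snapshot("wrist"); cv2.imwrite("pics/w4.png",d["pixels"][...,::-1])
C=np.load("top0.npy"); m=(cv2.inRange(cv2.cvtColor(snapshot("top")["pixels"],cv2.COLOR_RGB2HSV),(0,180,80),(4,255,255))>0)
B0=cv2.imread("pics/top0.png"); m=(B0[...,2]>180)&(B0[...,1]<60); v,u=np.nonzero(m); w=ray(d if 0 else snapshot("top"),np.c_[u,v],.06); print("red ymax",w[w[:,1].argmax()])
E
```

```text
[ 518.68829346 -252.14215088] [89.88030242919922, 137.77053833007812] -0.024677858 0.0053221416 [   3.24075543 -295.07771781]
[[ 472.06207 -319.89752]
 [ 561.915   -322.11536]
 [ 565.3145  -184.38678]
 [ 475.4616  -182.16895]]
red ymax [ 0.44215993 -0.41151788  0.06      ]
```

View pics/w4.png

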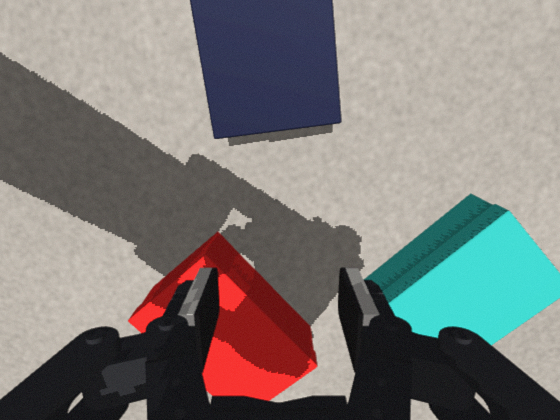

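```bash
python3 - <<'E'
from h import *
goto([*g2w(.0032,-.391),.022],GY+.005)
E
```

```text
t 6.45 p [ 0.5105 -0.3753  0.1974] w 0.05019134544872504 F [-0.5  0.2  0.3] j6 [-0.75  0.1   1.63 -0.    1.41 -0.6 ]
shift [175.5   1.6 -27.4] turn [-7.44 -0.14  0.18]
```

```bash
python3 -m jog '[[50,0,2,-10,-4,0,0],[50,0,2,-27,-7.4,0,0],[50,20,2,-27,-7.4,0,0],[50,60,2,-27,-7.4,0,0],[50,100,2,-27,-7.4,0,0],[50,135,2,-27,-7.4,0,0],[50,160,2,-27,-7.4,0,0],[50,175,2,-27,-7.4,0,0],[50,175,2,-27,-7.4,0,0],[50,175,2,-27,-7.4,0,0]]' 
python3 - <<'E'
from h import *
print(w2g(tool()[0][:2]))
goto([*g2w(.0032,-.374),.022],GY+.005)
goto([*g2w(.001,-.16),.022],GY)
d=snapshot("wrist"); cv2.imwrite("pics/w5.png",d["pixels"][...,::-1])
E
```

```text
time_s: 7.28
position: [0.5174, -0.3495, 0.0245]
tool_rot: [-2.234, 1.57, 2.454]
wrist_force: [-0.5, -0.2, -0.6]
width: 0.0498
[ 0.0048265  -0.39244952]
t 7.2833 p [ 0.5174 -0.3495  0.0245] w 0.049835918394232535 F [-0.5 -0.2 -0.6] j6 [-0.71  0.27  1.75 -0.    1.12 -0.69]
shift [  2.6  -1.5 -18.5] turn [ 0.05 -0.04  0.05]
t 7.2833 p [ 0.5174 -0.3495  0.0245] w 0.049835918394232535 F [-0.5 -0.2 -0.6] j6 [-0.71  0.27  1.75 -0.    1.12 -0.69]
shift [   2.7   -2.5 -232.5] turn [ 0.34 -0.04  0.05]
```

View pics/w5.png

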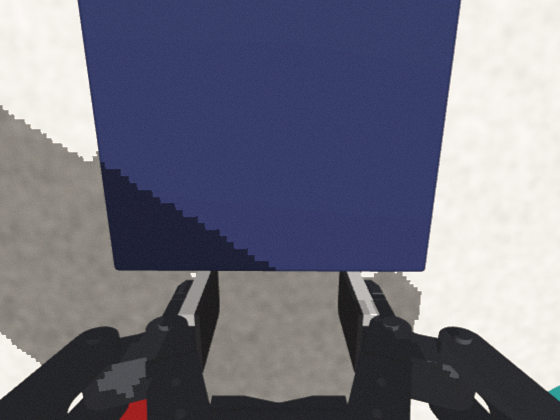

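```bash
python3 -m jog '[[50,2,-1.5,-6,0,0,0],[50,2,-1.5,-11,0,0,0],[50,2,-1.5,-15,0,0,0],[50,2,-1.5,-19,0,0,0],[50,2,-1.5,-23,0,0,0],[50,2,-1.5,-30,0,0,0],[50,2,-1.6,-40,0,0,0],[50,2,-1.8,-51,0,0,0],[50,2,-2,-62,0,0,0],[50,2,-2.2,-73,0,0,0],[50,2,-2.4,-84,0,0,0],[50,2,-2.6,-95,0,0,0]]' 
python3 -m jog '[[50,0,-0.2,-11,0.1,0,0],[50,0,-0.4,-22,0.1,0,0],[50,0,-0.6,-33,0.2,0,0],[50,0,-0.8,-44,0.2,0,0],[50,0,-1.0,-55,0.3,0,0],[50,0,-1.2,-66,0.3,0,0],[50,0,-1.4,-76,0.3,0,0],[50,0,-1.6,-86,0.3,0,0],[50,0,-1.8,-94,0.3,0,0],[50,0,-1.8,-100,0.3,0,0],[50,0,-1.8,-103,0.3,0,0],[50,0,-1.8,-103,0.3,0,0]]' 
python3 - <<'E'
from h import *
p,R,s=tool(); print(w2g(p[:2]))
goto([*g2w(.0,-.16),.022],GY)
d=snapshot("wrist"); cv2.imwrite("pics/w6.png",d["pixels"][...,::-1]); T=d["tool_from_camera"]; print(np.round(T,3))
d=snapshot("top"); cv2.imwrite("pics/t6.png",cv2.resize(d["pixels"][170:300,170:430][...,::-1],None,fx=3,fy=3)); 
d=snapshot("side"); cv2.imwrite("pics/s6.png",cv2.resize(d["pixels"][130:330,180:400][...,::-1],None,fx=3,fy=3)); 
E
```

```text
time_s: 8.33
position: [0.5171, -0.2536, 0.023]
tool_rot: [0.867, 1.571, -0.727]
wrist_force: [0.1, -2.2, 1.3]
width: 0.05
time_s: 9.33
position: [0.5177, -0.1508, 0.0228]
tool_rot: [-2.886, 1.57, 1.798]
wrist_force: [1.2, 0.2, 3.1]
width: 0.05
[-0.00079446 -0.19385312]
t 9.3333 p [ 0.5177 -0.1508  0.0228] w 0.05003309636185554 F [1.2 0.2 3.1] j6 [-0.42  0.09  1.96  0.    1.09 -0.39]
shift [  0.8   0.8 -33.9] turn [ 0.07 -0.06  0.02]
[[-0.001 -0.298  0.954 -0.135]
 [ 1.    -0.     0.001 -0.   ]
 [-0.     0.954  0.298 -0.077]
 [ 0.     0.     0.     1.   ]]
```

View pics/w6.png

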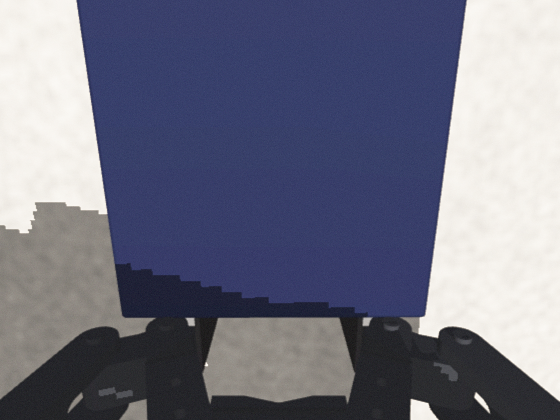

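View pics/t6.png

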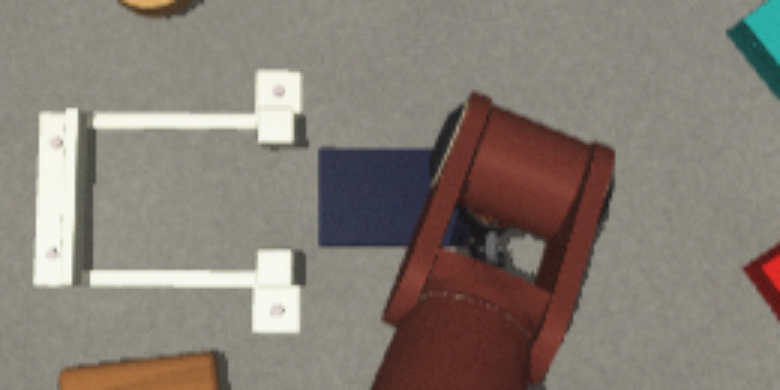

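View pics/s6.png

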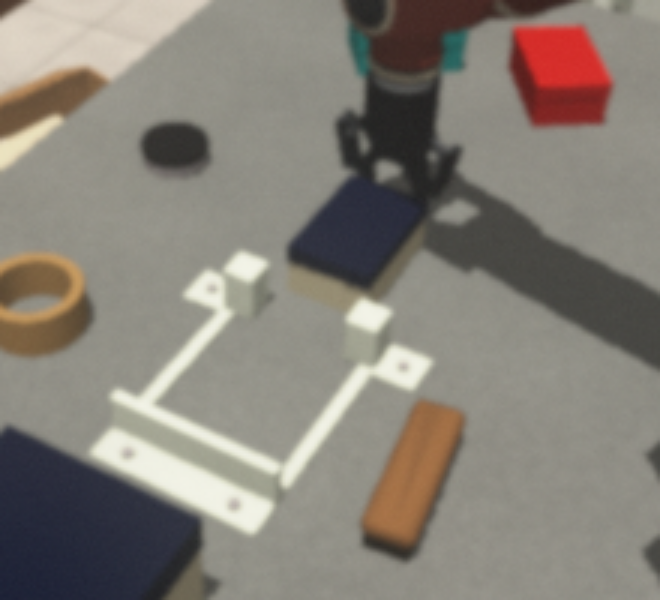

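```bash
python3 - <<'E'
from h import *
d=snapshot("top"); p=d["pixels"].astype(int); m=(p.max(-1)<75)&(p[...,2]>p[...,0]+10)
m[:, :270]=0; m[:,309:]=0; m[:210]=0; m[260:]=0
us=range(280,308)
lo=[];hi=[]
for u in us:
    v=np.nonzero(m[:,u])[0]; lo.append((u,v.min()-.5)); hi.append((u,v.max()+.5))
for e in (lo,hi):
    w=ray(d,e,.06); w=np.array([w2g(q[:2]) for q in w])*1000; f=np.polyfit(w[:,1],w[:,0],1); print("edge x=",np.polyval(f,-100),"slope",f[0])
r=[(np.nonzero(m[v])[0].min()-.5,v) for v in range(222,248)]
w=np.array([w2g(q[:2]) for q in ray(d,r,.06)])*1000; f=np.polyfit(w[:,0],w[:,1],1);print("front",f)
E
```

```text
edge x= 42.507824217437395 slope -0.008086166728277765
edge x= -46.12656555704752 slope -0.0419348613843605
front [  0.08964973 -50.26008032]
```

```bash
python3 -m jog '[[50,0,0,5,0,0,0],[40,-12,0.8,5,0,0,0],[40,-12,0.8,5,0,0,0],[40,-12,0.8,2,0,0,0],[40,-12,0.8,-1,0,0,0],[40,-12,0.8,-5,0,0,0],[40,-12,0.8,-10,0,0,0],[40,-12,0.8,-15,0,0,0],[40,-12,0.9,-20,0,0,0],[40,-12,1,-24,0,0,0],[40,-12,1,-27,0,0,0],[40,-12,1,-27,0,0,0]]' 
python3 - <<'E'
from h import *
p,R,s=tool(); print(w2g(p[:2]))
goto([*g2w(.0,-.07),.034],GY)
d=snapshot("wrist"); cv2.imwrite("pics/w7.png",d["pixels"][...,::-1])
d=snapshot("top"); cv2.imwrite("pics/t7.png",cv2.resize(d["pixels"][190:280,230:330][...,::-1],None,fx=7,fy=6,interpolation=cv2.INTER_NEAREST)); 
E
```

```text
time_s: 10.53
position: [0.5194, -0.1239, 0.0347]
tool_rot: [-2.629, 1.57, 2.055]
wrist_force: [-0.6, -0.6, 0.2]
width: 0.04
[ 9.06478884e-05 -1.66903771e-01]
t 10.5333 p [ 0.5194 -0.1239  0.0347] w 0.040042675712308295 F [-0.6 -0.6  0.2] j6 [-0.37  0.06  1.97  0.    1.11 -0.35]
shift [  0.8   0.1 -96.9] turn [ 0.09 -0.04  0.02]
```

View pics/w7.png

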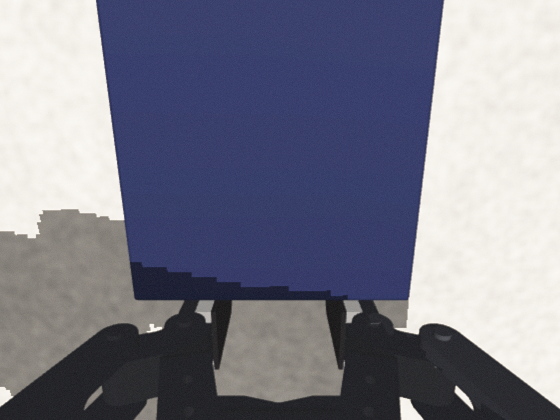

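View pics/t7.png

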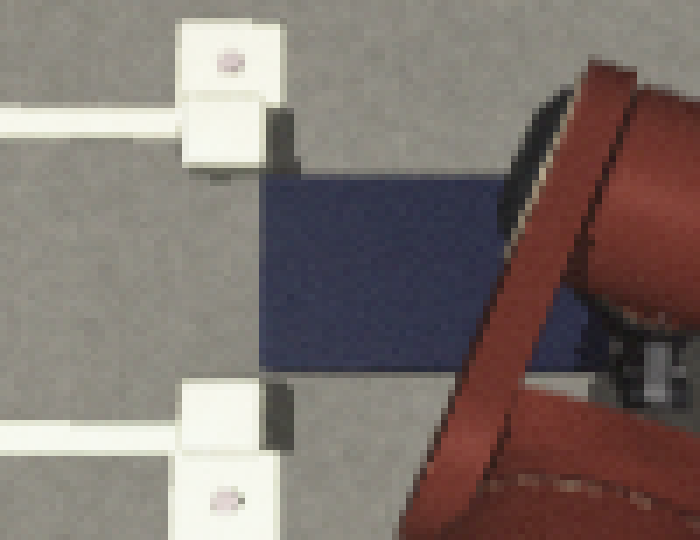

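```bash
python3 -m jog '[[40,0,0,-4,0,0,0],[40,0,0,-10,0,0,0],[40,0,0,-18,0,0,0],[40,0,0,-26,0,0,0],[40,0,0,-34,0,0,0],[40,0,0,-42,0,0,0],[40,0,0,-50,0,0,0],[40,0,0,-58,0,0,0],[40,0,0,-65,0,0,0],[40,0,0,-71,0,0,0],[40,0,0,-75,0,0,0],[40,0,0,-75,0,0,0]]' 
python3 - <<'E'
from h import *
p,R,s=tool(); print(w2g(p[:2]))
goto([*g2w(.0,.036),.034],GY)
d=snapshot("wrist"); cv2.imwrite("pics/w8.png",d["pixels"][...,::-1])
d=snapshot("top"); cv2.imwrite("pics/t8.png",cv2.resize(d["pixels"][190:280,180:300][...,::-1],None,fx=6,fy=6,interpolation=cv2.INTER_NEAREST)); 
E
```

```text
time_s: 11.63
position: [0.5217, -0.049, 0.0349]
tool_rot: [-2.958, 1.57, 1.726]
wrist_force: [0.3, -0.2, 0.9]
width: 0.0402
[ 0.00015374 -0.09194728]
t 11.6333 p [ 0.5217 -0.049   0.0349] w 0.0401603815716576 F [ 0.3 -0.2  0.9] j6 [-0.24  0.04  2.    0.    1.11 -0.21]
shift [ 9.000e-01  1.000e-01 -1.279e+02] turn [ 0.1  -0.02  0.  ]
```

View pics/w8.png

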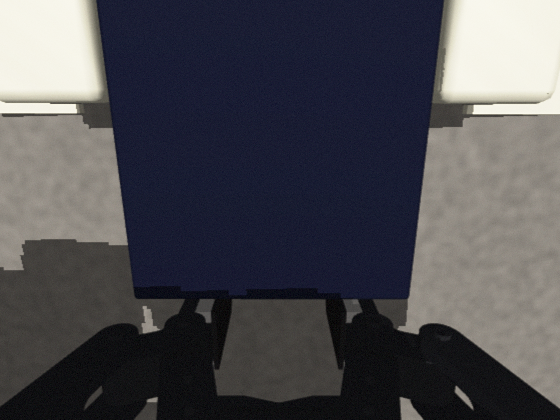

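View pics/t8.png

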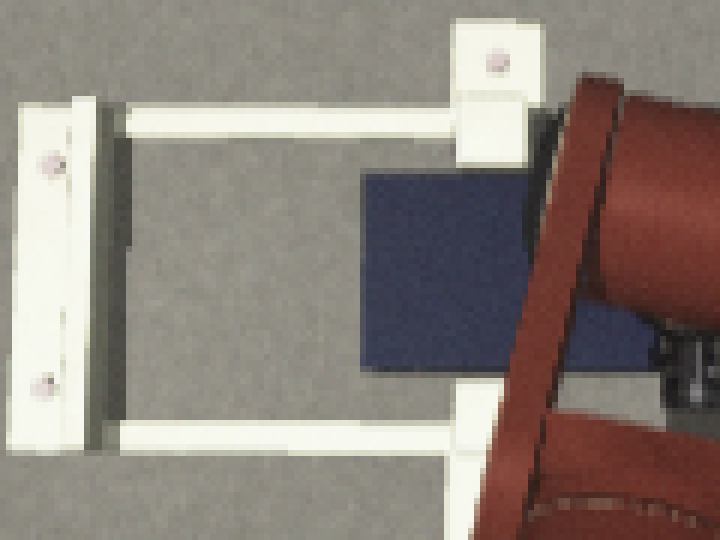

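```bash
python3 - <<'E'
from h import *
d=snapshot("wrist"); f=210/np.tan(np.radians(d["fovy"])/2); Z=d["z_map"]; v,u=np.indices(Z.shape)
P=np.stack([(u-d["cx"])/f*Z,(v-d["cy"])/f*Z,Z],-1)@d["tool_from_camera"][:3,:3].T+d["tool_from_camera"][:3,3]
h=tool()[0][2]-P[...,0]
g=(Z>0)&(v>300)&(P[...,2]>-12)&(h>.008)
for a in np.arange(.03,.075,.005):
    m=g&(abs(P[...,1])>a)&(abs(P[...,1])<a+.005); print(round(a,3),m.sum(),h[m].min() if m.any() else None)
E
```

```text
0.03 1283 0.052527852269251586
0.035 2721 0.06855333077612463
0.04 5245 0.07114829838629555
0.045 6025 0.07302468816159355
0.05 4040 0.07564819280112417
0.055 1831 0.08767511755600738
0.06 38 0.10247851636110539
0.065 0 None
0.07 0 None
```

```bash
python3 -m jog '[[40,0,0,-5,0,0,0],[40,0,0,-12,0,0,0],[40,0,0,-20,0,0,0],[40,0,0,-29,0,0,0],[40,0,0,-38,0,0,0],[40,0,0,-47,0,0,0],[40,0,0,-56,0,0,0],[40,0,0,-65,0,0,0],[40,0,0,-74,0,0,0],[40,0,0,-83,0,0,0],[40,0,0,-90,0,0,0],[40,0,0,-96,0,0,0]]' 
python3 -m jog '[[40,0,0,-5,0,0,0],[40,0,0,-9,0,0,0],[40,0,0,-13,0,0,0],[40,0,0,-17,0,0,0],[40,0,0,-20,0,0,0],[40,0,0,-22,0,0,0],[40,0,0,-22,0,0,0]]' 
python3 - <<'E'
from h import *
p,R,s=tool(); print(w2g(p[:2]))
goto([*g2w(.0,.036),.034],GY)
d=snapshot("wrist"); cv2.imwrite("pics/w9.png",d["pixels"][...,::-1])
d=snapshot("top"); cv2.imwrite("pics/t9.png",cv2.resize(d["pixels"][190:280,180:300][...,::-1],None,fx=6,fy=6,interpolation=cv2.INTER_NEAREST)); 
E
```

```text
time_s: 12.78
position: [0.5245, 0.047, 0.0348]
tool_rot: [-1.261, 1.571, -2.861]
wrist_force: [0.6, -1.8, 1.1]
width: 0.0402
time_s: 13.37
position: [0.525, 0.0685, 0.0347]
tool_rot: [-2.699, 1.57, 1.984]
wrist_force: [-0.4, 0.5, 0.0]
width: 0.0402
[-3.94530551e-05  2.56315500e-02]
t 13.3667 p [0.525  0.0685 0.0347] w 0.04015148655646714 F [-0.4  0.5  0. ] j6 [-0.01  0.05  1.98  0.    1.11  0.02]
shift [  0.7   0.  -10.4] turn [ 0.05 -0.03  0.02]
```

View pics/t9.png

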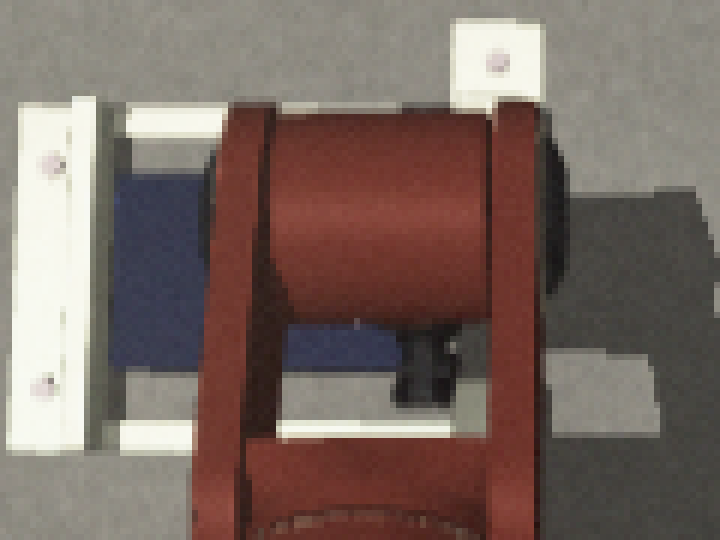

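View pics/w9.png

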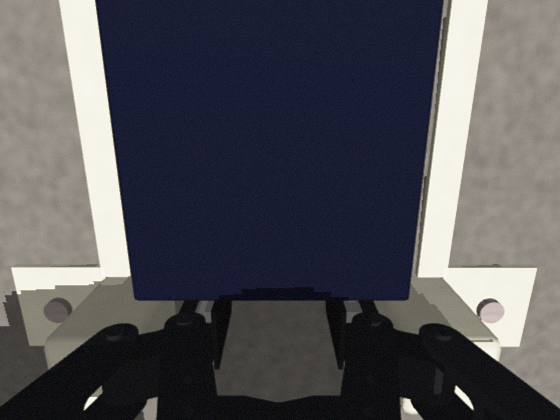

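```bash
python3 -m jog '[[40,0,0,-3,0,0,0],[40,0,0,-5,0,0,0],[40,0,0,-7,0,0,0],[40,0,0,-9,0,0,0],[40,0,0,-10,0,0,0],[40,0,0,-10,0,0,0]]'
python3 -m jog '[[40,0,0,-1,0,0,0],[40,0,0,-2,0,0,0],[40,0,0,-2,0,0,0]]'
```

```text
time_s: 13.97
position: [0.5254, 0.0784, 0.0349]
tool_rot: [-2.953, 1.571, 1.73]
wrist_force: [-0.0, -0.5, -0.1]
width: 0.04
time_s: 14.22
position: [0.5255, 0.0802, 0.0349]
tool_rot: [2.734, 1.571, 1.135]
wrist_force: [-1.1, 0.1, 0.1]
width: 0.0402
```

```bash
python3 -m jog '[[40,0,0,-1,0,0,0],[40,0,0,-1,0,0,0],[40,0,0,-1,0,0,0]]'
python3 -m jog '[[40,0,0,-1,0,0,0],[40,0,0,-1,0,0,0],[40,0,0,-1,0,0,0]]'
```

```text
time_s: 14.47
position: [0.5256, 0.0812, 0.0349]
tool_rot: [2.61, 1.571, 1.01]
wrist_force: [0.2, 0.1, -0.4]
width: 0.0404
time_s: 14.72
position: [0.5255, 0.0817, 0.0349]
tool_rot: [-0.173, 1.57, -1.773]
wrist_force: [0.4, -3.7, 0.9]
width: 0.0397
```

```bash
python3 -m jog '[[40,0,0,-1,0,0,0],[40,0,0,-1,0,0,0],[40,0,0,-1,0,0,0]]'; python3 - <<'E'
from h import *
p,R,s=tool(); print(w2g(p[:2]))
d=snapshot("side"); cv2.imwrite("pics/s10.png",cv2.resize(d["pixels"][180:330,180:350][...,::-1],None,fx=4,fy=4))
E
```

```text
time_s: 14.97
position: [0.5255, 0.0817, 0.035]
tool_rot: [-0.136, 1.568, -1.735]
wrist_force: [-1.4, -7.5, 1.7]
width: 0.0397
[5.99509815e-05 3.88032394e-02]
```

View pics/s10.png

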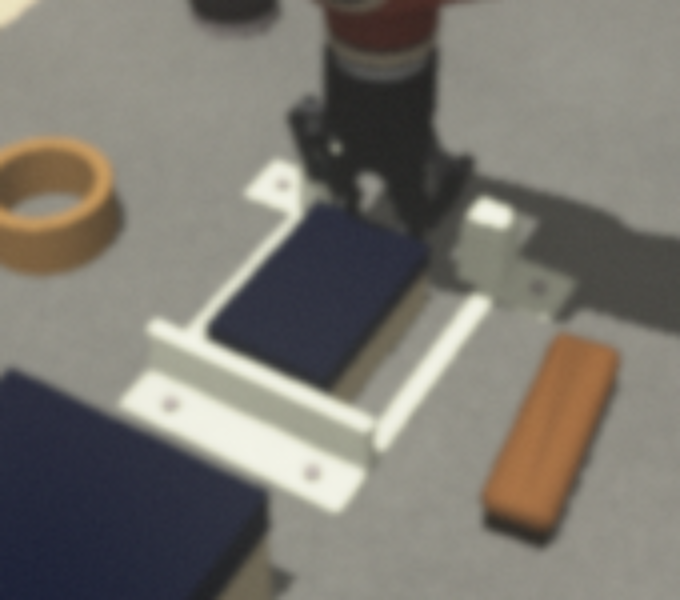

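The force builds without the tool advancing, and TCP 38.8 + 11 mm ≈ 50 mm, so the box is flush. I'll back off and check.

```bash
python3 -m jog '[[40,0,0,4,0,0,0],[40,0,0,14,0,0,0],[40,0,0,25,0,0,0],[40,-15,0,30,0,0,0],[40,-50,0,40,0,0,0],[40,-85,0,70,0,0,0],[40,-120,0,100,0,0,0],[40,-130,0,140,0,0,0],[40,-130,0,180,0,0,0],[40,-130,0,220,0,0,0],[40,-130,0,250,0,0,0],[40,-130,0,250,0,0,0]]'; python3 - <<'E'
from h import *
d=snapshot("top"); B,sz,a,b=box(d,(190,200,280,265)); print(B,sz,a,"rel yaw",a-GY,w2g(B/1000)*1000); print(tool()[2]["wrist_force"])
cv2.imwrite("pics/t11.png",d["pixels"][...,::-1])
C=cloud(d);print(C[225:245,210:240,2].mean())
E
```

```text
time_s: 16.02
position: [0.5178, -0.1727, 0.1656]
tool_rot: [0.514, 1.568, -1.093]
wrist_force: [-0.3, 0.3, -0.0]
width: 0.0401
[479.55389404  99.77524567] [0.0, 0.0] -0.0 rel yaw 0.03 [-46.43197316  55.5074719 ]
[0.66168818 0.36828877 0.68709841]
0.05904437185853093
```

View pics/t11.png

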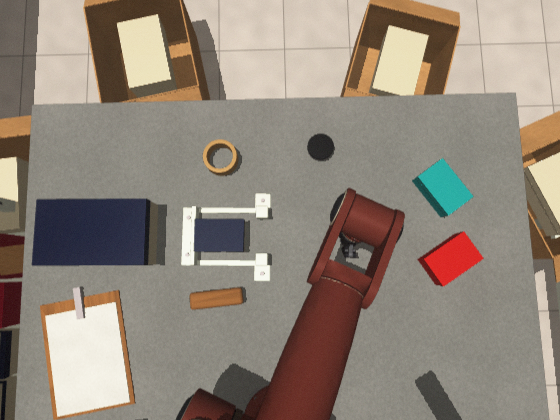

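```bash
sed -i 's/p.max(-1)<75/p.max(-1)<100/' h.py; python3 - <<'E'
from h import *
d=snapshot("top"); print(d["pixels"][235,220]); B,sz,a,b=box(d,(190,200,280,265)); print(B,sz,a,"rel yaw",a-GY,w2g(B/1000)*1000)
E
```

```text
[59 63 79]
[526.03979492 162.00369263] [89.94147491455078, 137.2261199951172] -0.024668114 rel yaw 0.005331885 [ -1.83356276 119.102286  ]
```

```bash
python3 -c "
from workcell import env; print(env.close_job())"
```

```text
the job is handed in; nothing more can be done
None
```

The small shoe box is in the bay with its leading end flush against the back stop, and I've handed the job in; no verdict comes back.

I pulled the box sideways into line with the gap using two fingers on its far side. I then pushed it from behind through the posts until the force at the stop rose to about 7.5 N, and withdrew. This took about 16 s of the 72 s allowed.

The last look from above, in the gate's frame:

| Check | Measured | Allowed |
|---|---|---|
| Offset from centre line (x) | -1.8 mm | ±25 mm |
| Distance through the gate (y) | 119.1 mm | 112–124 mm |
| Angle to the gate | about 0.005 rad | 0.1 rad |

- **Flat:** the lid was at about 59 mm, which fits a 60 mm box lying flat.
- **Robot clear:** the gripper was raised well clear and touching nothing.
- **Bystanders:** the big shoe box, polish tin, tape roll and brush look unmoved in the pictures. I did not measure them again.

Two checks gave odd results:
- **Edge fit before the gap:** with the box partly hidden by the arm, fitting its edges gave inconsistent angles of 0.01 to 0.09 rad. I relied on the wrist picture, which showed it flush on the fingers.
- **First final measurement:** the colour threshold was too dark and gave nonsense. I loosened it and measured again, which gave the figures above.

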